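# Nudge the fingerboard blank past the bench dog into its jig

## Robot

A 6-joint arm with a two-finger parallel gripper is mounted at the origin on the work surface. World frame = base frame: x ahead of the robot, y to its left, z up, the work surface at z = 0. Lengths are in m, angles in degrees, forces in N, time in s.
With the tool pointing down it reaches from about 0.4 to 0.825 m from the base axis. Payload 7 kg.
Tool frame: the origin (TCP) lies at the very end of the fingers, on their centre line; the grasp point (between the pads) lies 19 mm behind it; z points along the fingers, y is the direction in which the jaws open and shut (so a half turn about z gives the same grasp; the last joint's range is limited). The gripper opens to 88 mm and grips with 3 to 60 N. Pads are 19 mm wide; open, the fingers measure 130 mm over their backs; the gripper's body (78 mm by 193 mm) begins 47 mm behind the grasp point.
Start: joints at [86.465, 20.546, 0.682, 0, -70.136, -16.507], TCP at [0.231, 0.634, 0.227] pointing down, gripper open.
Joint ranges: [-176.03, 176.03], [-82.01, 121.73], [-58.28, 71.71], [-173.87, 95.51], [-174.79, -0.11], [-173.66, 173.66]. Speed limits (degrees/s): [136.94, 136.94, 172.46, 180, 180, 180].

## Interface

Orientations are given as [roll, pitch, yaw] about the fixed x, y, z axes, in that order (R = Rz(yaw) Ry(pitch) Rx(roll)).
In Python, from plant import ctrl, snapshot, workorder gives the robot as it stands. The module is installed in compiled form; this text tells all that it offers.
- The arm moves only by the shell command python3 -m creep 'ROWS'. ROWS is JSON, a list of rows, each a list of 5 numbers: the shift along the tool's x, y, z scaled (see below), then the turn about the tool's z scaled (see below), then the finger opening in mm, from 0 to 87.6. A call has exactly 8 rows; each row is the pose to reach, as a shift and turn from the pose commanded when the call began, along the tool's axes at that moment, turning the shorter way round; what a row does not reach only later rows make up. The controller multiplies each number of a shift by 0.1 m and each number of a turn by 180 degrees. A row lasts 1/12 s, in which the tool goes at most 41.7 mm and 7.16 degrees, less where a joint would pass 70% of its speed; a pose out of reach is approached as far as the arm can. A call with a number of a shift or a turn outside -1 to 1 is refused whole. A call with a gripper value outside its range is refused whole. The fingers move at their own pace and stop on an object; the grip force is fixed at half the most. Time passes only in rows, so rows that repeat a pose let the fingers close, or fill a call up. It gives the time, the measured TCP pose, the force and the opening at its end, in the units of the state.
- ctrl.get_obs(): the state, without advancing time (a new reading comes with each control period).
- snapshot(name): name is "scene" or "top" or "wrist"; returns a dict with "img" (400x640x3 uint8, blue, green, red), "camera_matrix" (3x3 intrinsics, pixels), "xyz" and "rotation" of the camera in the world. Camera axes: x right, y up, looking along -z (the intrinsics and any distortion apply to the point x, -y, -z); pixel columns grow to the right and rows downward; lengths in m; the calibration is good to about 2 mm. A picture is of the moment at which its call begins. There is no depth.
- workorder.close_job(): hands the job in, once; it reports no verdict.
The state is a dict: "clock": time; "joint_pos": joint angles; "qvel": joint speeds; "tau": joint torques, N m; "tool_pos": TCP position; "orientation": TCP orientation; "force": force on the tool from outside, world axes, zero at the start; "moment": the same for the moment, N m; "opening": finger opening in m.
Only numpy, scipy, OpenCV 4.12 (cv2) and the standard library are available. Lean on these libraries where they do the work, as an engineer would, in place of code of your own. Each camera call takes 0.05 s, during which the arm holds its last target.

## Task

Push the long dark fingerboard blank across the bench, one end and then the other as needed, to angle it past the upright bench dog and end-first into the open bay of the wooden jig, fully home against the end stop. Only push it from outside with the fingers: keep it flat on the bench, never take it between the fingers, and leave the bottle, the jar and the hammer where they are.

Things in the scene. Friction and masses are not known exactly. Their poses are not given: they have to be found in the camera images.
- blank: loose dark wood fingerboard blank, a plain bar 250 long (its x), 44 wide (its y), 24 high, 0.2 to 0.4 kg, flat on the bench, sliding with ordinary friction; origin at the centre of its underside. At the start its +x end is nearer the jig, its middle lies on the dog's side of the bay's axis and the dog stands between it and the bay. Either end may go in first
- bay: fixed wooden jig, fences 28 high, 20 thick, around a straight bay 60 wide, 150 deep; origin on the bench at the middle of its mouth, x points into the bay, y across. Side fences' inner faces at y = +-30, x = 0 to 150; end stop's face at x = 150. Outside the mouth the fences flare by 0.5 rad, to x = -30, y = +-47. Blank home: its origin at x = 25, y = 0, and 100 of it sticks out
- dog: fixed upright round wooden peg, 24 diameter, 50 high, standing before the mouth: 60 to 80 in front of it and 47 to 54 to the +y side of the bay's axis; origin at the centre of its foot. It just clears a blank that lies in the bay; the blank may rub against it
- glue: bystander: loose glue bottle with a white cap, 52 diameter, 120 high; origin at the centre of its underside
- jar: bystander: loose round jar, 64 diameter, 75 high; origin at the centre of its underside
- hammer: bystander: loose hammer lying on the bench, 240 long, along its own x; origin on the underside near the middle of its length
Mind the look-alikes: they are no part of the job. What is shaped like the bay but orange is not meant.

How it is judged:
By the outcome, as a careful person would: the job done as asked, in the order asked, and still so for the second after the job is handed in, with the robot touching nothing.
It also fails if it takes over 48 s, if anything falls off the work surface, if the arm or the gripper's body presses on something with over 40 N, if the wrist force passes 120 N, or if a joint passes its speed limit or range.

## Working session

There is one attempt and no reset: what is moved stays moved. The work goes in short steps, Python scripts to look and compute and a shell command to move; the robot and the scene stay as the last step left them, time stands still between calls to the robot, and variables do not carry over. Pictures are saved under pics/ and viewed, and the job is handed in when it is done.

```bash
mkdir -p pics; python3 - <<'E'
from plant import ctrl, snapshot
import cv2,pickle
print(ctrl.get_obs())
for n in("scene","top"):
    s=snapshot(n); cv2.imwrite(f"pics/{n}0.png",s["img"]); pickle.dump(s,open(f"{n}0.pkl","wb"))
    print(n,s["camera_matrix"],s["xyz"],s["rotation"],[k for k in s])
E
```

```text
{'clock': 0.0, 'joint_pos': array([ 8.64635432e+01,  2.05890296e+01,  6.32421742e-01, -2.10302793e-02,
       -7.01360980e+01, -1.65058963e+01]), 'qvel': array([-0.10484253,  0.01232727,  0.04684416,  0.10597434,  0.06287932,
       -0.0293001 ]), 'tau': array([ 2.01142997e-03, -5.82726932e+01,  2.93052131e+01,  6.99669465e+00,
        7.07954750e-03, -1.52750772e-04]), 'tool_pos': array([0.23119443, 0.63363155, 0.22563671]), 'orientation': array([ 1.79905497e+02, -7.38655822e-03, -2.00495088e+01]), 'force': array([ 0.06731668,  0.343956  , -0.39232468]), 'moment': array([0.03294821, 0.02299145, 0.02846941]), 'opening': 0.0874113448403453}
scene [[400.21150429   0.         324.31759706]
 [  0.         400.21150429 194.25039868]
 [  0.           0.           1.        ]] [1.08198099 0.46747293 0.51538631] [ 54.89966509  -0.93492992 127.00750237] ['img', 'camera_matrix', 'xyz', 'rotation']
top [[497.94439264   0.         322.84616465]
 [  0.         497.94439264 205.12764433]
 [  0.           0.           1.        ]] [0.33860204 0.10614142 1.31311405] [ 10.43402284  -1.32561262 -88.60280499] ['img', 'camera_matrix', 'xyz', 'rotation']
```

View pics/scene0.png

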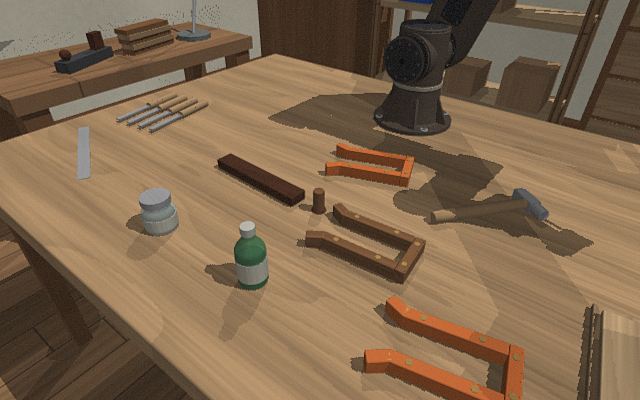

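View pics/top0.png

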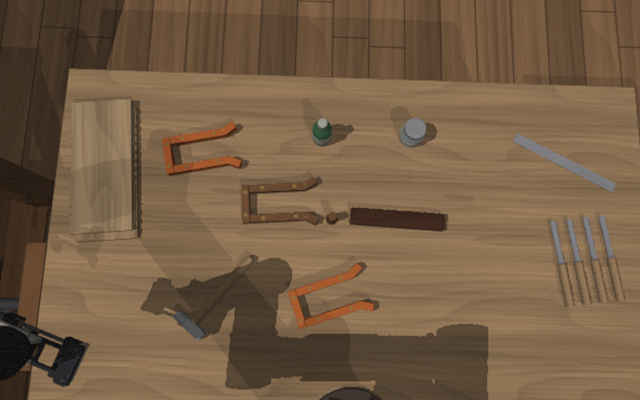

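Candidates for the bay in the top image are the brown wooden jig (about 280,202), an orange one (200,150) and an orange one (330,295). The brown one with the dog (332,218) at its mouth fits the description. I'll confirm it in an enlarged crop.

```bash
cat > h.py <<'E'
import numpy as np,cv2
from scipy.spatial.transform import Rotation as R
def cam(s): return s["camera_matrix"],np.array(s["xyz"]),R.from_euler('xyz',s["rotation"],degrees=True).as_matrix()
def pix2w(s,u,v,z=0.):
    K,c,M=cam(s); d=M@np.array([(u-K[0,2])/K[0,0],-(v-K[1,2])/K[1,1],-1.]); return (c+d*(z-c[2])/d[2])[:2]
def w2pix(s,p):
    K,c,M=cam(s); q=M.T@(np.array(p)-c); return np.array([K[0,2]+K[0,0]*q[0]/-q[2],K[1,2]-K[1,1]*q[1]/-q[2]])
E
python3 - <<'E'
import cv2,pickle
s=pickle.load(open("top0.pkl","rb"));i=s["img"]
cv2.imwrite("pics/c1.png",cv2.resize(i[165:245,235:345],None,fx=7,fy=7,interpolation=cv2.INTER_CUBIC))
cv2.imwrite("pics/c2.png",cv2.resize(i[190:245,315:455],None,fx=5.5,fy=5.5,interpolation=cv2.INTER_CUBIC))
E
```

```text
(no output)
```

View pics/c1.png

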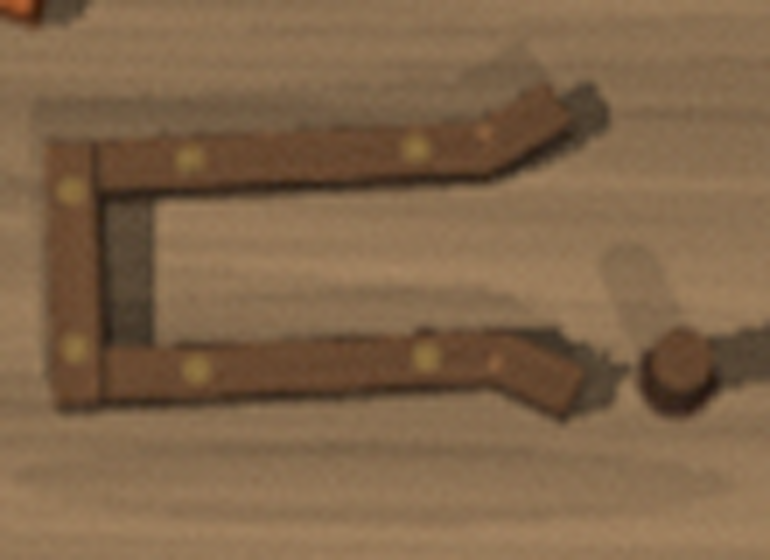

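View pics/c2.png

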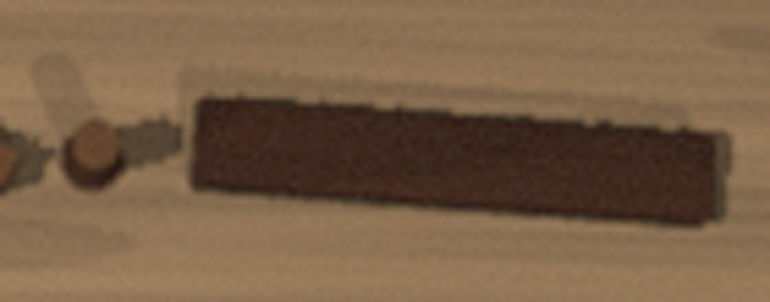

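```bash
cat > m.py <<'E'
import pickle
from h import *
s=pickle.load(open("top0.pkl","rb"))
f=lambda x,y,k,a,b,z:pix2w(s,(x+.5)/k-.5+a,(y+.5)/k-.5+b,z)
g=lambda x,y,z:f(x,y,7,235,165,z)
A,B,C,D=[g(x,y,.028) for x,y in((100,193),(104,347),(488,180),(490,331))]
print("jig",A,B,C,D,np.linalg.norm(A-B),np.linalg.norm(C-D),np.linalg.norm(A-C))
m=(C+D)/2;e=(A+B)/2;ax=(e-m)/np.linalg.norm(e-m);print("mouth",m,"yaw",np.degrees(np.arctan2(ax[1],ax[0])),np.linalg.norm(e-m))
R2=np.array([ax,[-ax[1],ax[0]]])
d=g(682,360,.05);print("dog",d,"in bay",R2@(d-m))
b=[f(x,y,5.5,315,190,.024) for x,y in((203,98),(718,133),(705,222),(195,186))]
b=np.array(b);c=b.mean(0);print("blank",b,c,"in bay",R2@(c-m),[np.round(R2@(q-m),3) for q in b])
for i in range(4):print(np.linalg.norm(b[i]-b[i-1]))
v=(b[0]+b[3]-b[1]-b[2]);print("yaw",np.degrees(np.arctan2(v[1],v[0])))
for n,u,v,z in(("gluecap",322,123,.12),("jar",414,126,.075),("hammer head",188,323,.02),("ham end",252,259,.02)):print(n,pix2w(s,u,v,z),R2@(pix2w(s,u,v,z)-m))
E
python3 m.py
```

```text
jig [0.60509237 0.27747453] [0.54659508 0.2729899 ] [0.61435517 0.13209359] [0.55670568 0.12955088] 0.058668942908795214 0.0577055389150283 0.145675717477361
mouth [0.58553043 0.13082224] yaw 93.83752466426502 0.14473449146538683
dog [0.54417036 0.05837189] in bay [-0.06951978  0.04611624]
blank [[ 0.57276351  0.00648345]
 [ 0.56276044 -0.24124963]
 [ 0.51950722 -0.23413695]
 [ 0.53008578  0.00970343]] [ 0.54627924 -0.11479993] in bay [-0.24244446  0.05560203] [array([-0.123,  0.021]), array([-0.37 ,  0.048]), array([-0.36,  0.09]), array([-0.117,  0.063])]
0.04279903274357842
0.24793494632124005
0.04383413361762532
0.2440697414399244
yaw 87.60249102845741
gluecap [0.76873313 0.09114296] [-0.05185158 -0.18013631]
jar [ 0.78460268 -0.15030375] [-0.29381904 -0.17981088]
hammer head [0.26631635 0.41385546] [0.30376278 0.29955568]
ham end [0.43085824 0.2614316 ] [0.14066832 0.14558405]
```

The crop confirms it: brown wooden fences with brass screws, no orange, and the dog at (682,360) in the crop standing just before the mouth. It lies beside the lower (+y) flare. The blank is to the right of the dog.

Bay yaw is about 93.8° and the blank lies about 56 mm off the bay axis, turned -6°. I plan a side push of about 56 mm with a flat closed-finger face, then a push on the far end along the bay axis.

```bash
python3 -m creep '[[0.25,0.25,0,-0.04,0],[0.5,0.5,0,-0.08,0],[0.75,0.75,0,-0.12,0],[1,1,0,-0.132,0],[1,1,0,-0.132,0],[1,1,0,-0.132,0],[1,1,0,-0.132,0],[1,1,0,-0.132,0]]'; python3 -m creep '[[0.12,0.25,0,0,0],[0.25,0.5,0,0,0],[0.4,0.75,0,0,0],[0.5,1,0,0,0],[0.5,1,0,0,0],[0.5,1,0,0,0],[0.5,1,0,0,0],[0.5,1,0,0,0]]'
```

```text
clock: 0.77
tool_pos: [0.2908, 0.5066, 0.2263]
orientation: [180.0, 0.0, 3.7]
force: [-0.3, -0.5, -0.5]
opening: 0.0399
clock: 1.43
tool_pos: [0.347, 0.4104, 0.2263]
orientation: [180.0, 0.0, 3.8]
force: [-0.2, 0.7, 0.3]
opening: 0.0007
```

```bash
for i in 1; do python3 -m creep '[[0.1,0.25,0,0,0],[0.2,0.5,0,0,0],[0.3,0.75,0,0,0],[0.4,1,0,0,0],[0.4,1,0,0,0],[0.4,1,0,0,0],[0.4,1,0,0,0],[0.4,1,0,0,0]]'; python3 -m creep '[[0.1,0.25,0,0,0],[0.2,0.5,0,0,0],[0.3,0.75,0,0,0],[0.3,1,0,0,0],[0.3,1,0,0,0],[0.3,1,0,0,0],[0.3,1,0,0,0],[0.3,1,0,0,0]]';  python3 -m creep '[[0.1,0.25,0,0,0],[0.2,0.5,0,0,0],[0.2,0.75,0,0,0],[0.2,1,0,0,0],[0.2,1,0,0,0],[0.2,1,0,0,0],[0.2,1,0,0,0],[0.2,1,0,0,0]]'; python3 -m creep '[[0,0.25,0,0,0],[0,0.5,0,0,0],[0,0.75,0,0,0],[0,1,0,0,0],[0,1,0,0,0],[0,1,0,0,0],[0,1,0,0,0],[0,1,0,0,0]]'; python3 -m creep '[[0,0.25,0,0,0],[0,0.5,0.2,0,0],[0,0.75,0.4,0,0],[0,1,0.6,0,0],[0,1,0.8,0,0],[0,1,0.8,0,0],[0,1,0.8,0,0],[0,1,0.8,0,0]]'; done
```

```text
clock: 2.1
tool_pos: [0.3935, 0.3132, 0.2264]
orientation: [180.0, 0.0, 3.8]
force: [-0.3, 0.1, -0.0]
opening: 0.0001
clock: 2.77
tool_pos: [0.4302, 0.2154, 0.2266]
orientation: [-180.0, -0.0, 3.8]
force: [0.3, -0.2, 0.3]
opening: 0.0
clock: 3.43
tool_pos: [0.4568, 0.1169, 0.2266]
orientation: [-180.0, -0.0, 3.8]
force: [-0.6, 0.4, -0.7]
opening: 0.0004
clock: 4.1
tool_pos: [0.4633, 0.017, 0.2266]
orientation: [-180.0, -0.0, 3.8]
force: [-0.3, -0.0, -0.0]
opening: 0.0001
clock: 4.77
tool_pos: [0.4706, -0.0829, 0.1476]
orientation: [180.0, -0.1, 3.8]
force: [0.4, -0.3, 0.1]
opening: 0.0005
```

```bash
python3 -m creep '[[0,0.2,0.2,0,0],[0,0.36,0.4,0,0],[0,0.36,0.7,0,0],[0,0.36,0.7,0,0],[0,0.36,0.7,0,0],[0,0.36,0.7,0,0],[0,0.36,0.7,0,0],[0,0.36,0.7,0,0]]'; python3 -m creep '[[0,0,0.1,0,0],[0,0,0.25,0,0],[0,0,0.4,0,0],[0,0,0.55,0,0],[0,0,0.65,0,0],[0,0,0.69,0,0],[0,0,0.69,0,0],[0,0,0.69,0,0]]'
python3 - <<'E'
from plant import snapshot
import cv2
for n in("top","scene"):
    cv2.imwrite(f"pics/{n}1.png",snapshot(n)["img"])
E
```

```text
clock: 5.43
tool_pos: [0.4732, -0.1191, 0.0783]
orientation: [-180.0, -0.2, 3.8]
force: [-1.3, 0.2, 0.9]
opening: 0.0004
clock: 6.1
tool_pos: [0.4726, -0.1195, 0.0083]
orientation: [180.0, -0.1, 3.7]
force: [-0.0, -0.6, -0.0]
opening: 0.0002
```

View pics/scene1.png

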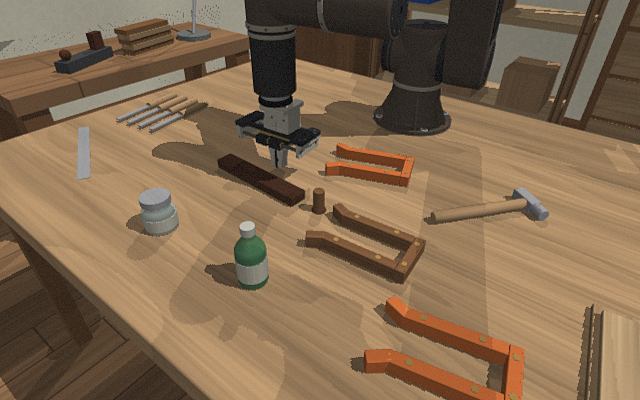

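View pics/top1.png

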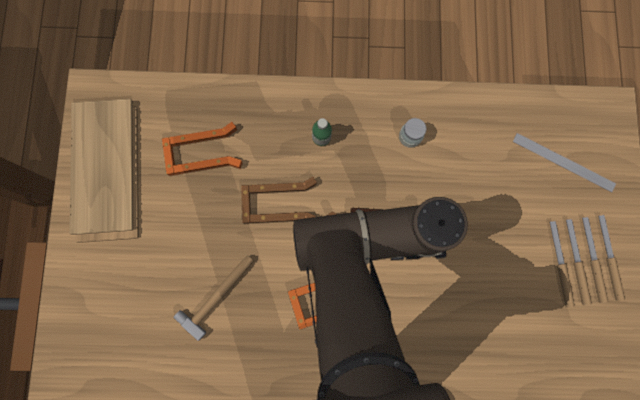

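The fingers (scene 281,160) stand behind the blank's near side, and the bystanders are undisturbed. Starting the side push.

```bash
python3 -m creep '[[0.12,0,0,0,0],[0.24,0,0,0,0],[0.34,0,0,0,0],[0.39,0,0,0,0],[0.44,0,0,0,0],[0.49,0,0,0,0],[0.54,0,0,0,0],[0.59,0,0,0,0]]'; python3 -m creep '[[0.05,0,0,0,0],[0.1,0,0,0,0],[0.15,0,0,0,0],[0.2,0,0,0,0],[0.25,0,0,0,0],[0.28,0,0,0,0],[0.3,0,0,0,0],[0.3,0,0,0,0]]'
python3 - <<'E'
from plant import snapshot
import cv2,pickle
s=snapshot("scene");pickle.dump(s,open("s2.pkl","wb"))
cv2.imwrite("pics/s2.png",cv2.resize(s["img"][130:290,200:440],None,fx=3.3,fy=3.3,interpolation=cv2.INTER_CUBIC))
E
```

```text
clock: 6.87
tool_pos: [0.5306, -0.116, 0.0075]
orientation: [180.0, 0.0, 3.7]
force: [-3.8, -0.2, 1.6]
opening: 0.0002
clock: 7.53
tool_pos: [0.5614, -0.1139, 0.0075]
orientation: [180.0, -0.0, 3.7]
force: [-1.1, -0.0, 0.0]
opening: 0.0004
```

View pics/s2.png

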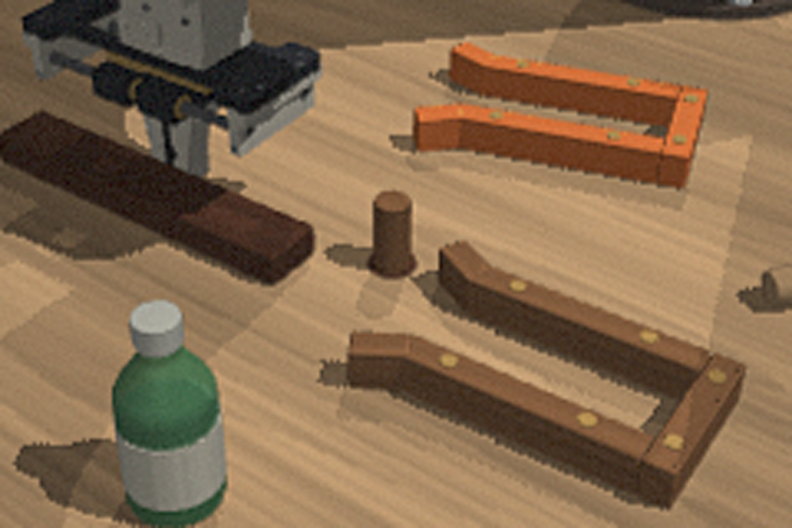

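```bash
cat > b.py <<'E'
import pickle,sys
from h import *
s=pickle.load(open("s2.pkl","rb"))
k,a,b=3.3,200,130
f=lambda x,y,z:pix2w(s,(x+.5)/k-.5+a,(y+.5)/k-.5+b,z)
M=np.array([0.5855,0.1308]);t=np.radians(93.84)
W=lambda p:np.array([[np.cos(t),np.sin(t)],[-np.sin(t),np.cos(t)]])@(p-M)
for n,x,y,z in(("front +x",269,259,.024),("front -x",313,228,.024),("rear -x",44,112,.024),("rear +x",0,137,.024),("dog",393,203,.05),
 ("A inner near mouth +y", 468,287,.028),("stop/+y inner",705,356,.028),("stop/-y",645,434,.028),("mouth -y",408,337,.028)):
    p=f(x,y,z);print(n,p.round(4),W(p).round(4))
E
python3 b.py
```

```text
front +x [0.6122 0.0138] [-0.1186 -0.0188]
front -x [0.5707 0.0138] [-0.1158  0.0226]
rear -x [ 0.5817 -0.2308] [-0.3606  0.028 ]
rear +x [ 0.6231 -0.2281] [-0.3606 -0.0135]
dog [0.5469 0.0594] [-0.0687  0.0433]
A inner near mouth +y [0.5635 0.1288] [-0.0005  0.0221]
stop/+y inner [0.5324 0.2688] [0.1413 0.0438]
stop/-y [0.6075 0.2721] [ 0.1395 -0.0315]
mouth -y [0.6219 0.1282] [-0.005  -0.0362]
```

```bash
python3 -m creep '[[0.03,0,0,0,0],[0.06,0,0,0,0],[0.08,0,0,0,0],[0.08,0,0,0,0],[0.08,0,0,0,0],[0.0,0,0,0,0],[-0.15,0,0,0,0],[-0.3,0,0,0,0]]'; python3 -m creep '[[-0.1,0,0,0,0],[-0.1,0.1,-0.3,0,0],[-0.1,0.2,-0.6,0,0],[-0.1,0.5,-0.9,0.04,0],[-0.1,0.8,-0.9,0.08,0],[-0.1,1,-0.9,0.12,0],[-0.1,1,-0.9,0.16,0],[-0.1,1,-0.9,0.2,0]]'
python3 - <<'E'
from plant import snapshot
import cv2,pickle
s=snapshot("scene");pickle.dump(s,open("s3.pkl","wb"))
cv2.imwrite("pics/s3.png",cv2.resize(s["img"][130:290,200:440],None,fx=3.3,fy=3.3,interpolation=cv2.INTER_CUBIC))
s=snapshot("top");cv2.imwrite("pics/t3.png",s["img"])
pickle.dump(s,open("t3.pkl","wb"))
E
```

```text
clock: 8.25
tool_pos: [0.5302, -0.1159, 0.0074]
orientation: [-180.0, -0.0, 3.7]
force: [-0.3, 0.1, 0.2]
opening: 0.0007
clock: 8.92
tool_pos: [0.527, -0.2176, 0.0978]
orientation: [-180.0, -0.0, -32.6]
force: [-1.0, 0.2, -0.1]
opening: 0.0004
```

View pics/s3.png

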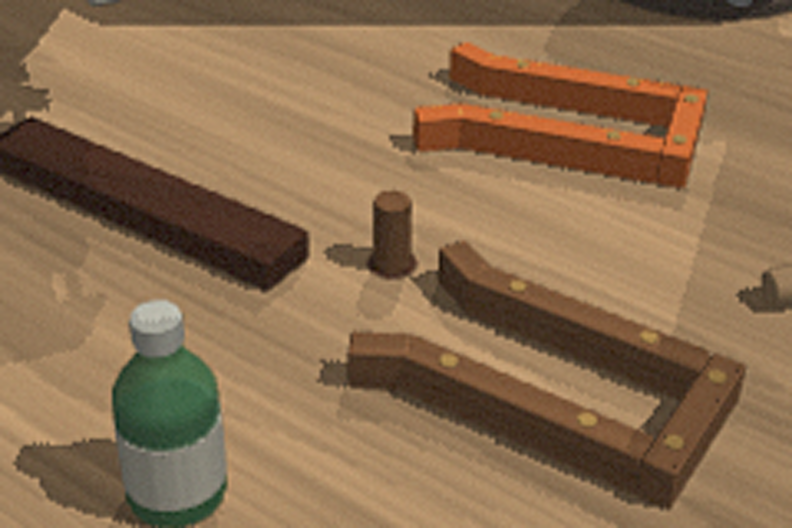

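View pics/t3.png

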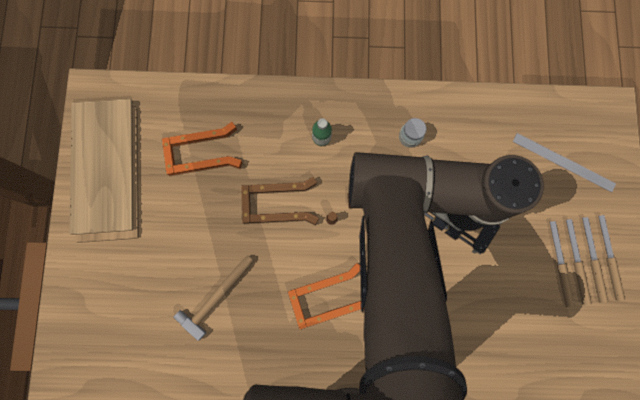

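```bash
sed -i 's/^for n,x.*/for n,x,y,z in(("front +x",264,268,.024),("front -x",308,236,.024),("rear -x",32,118,.024),("tmp",0,0,0),/; s/s2.pkl/s3.pkl/' b.py; python3 b.py | head -3
python3 - <<'E'
import cv2,pickle
s=pickle.load(open("s3.pkl","rb"))
cv2.imwrite("pics/s3b.png",cv2.resize(s["img"][150:225,180:300],None,fx=6.5,fy=6.5,interpolation=cv2.INTER_CUBIC))
E
```

```text
front +x [0.6209 0.0175] [-0.1154 -0.0277]
front -x [0.5792 0.0169] [-0.1132  0.0139]
rear -x [ 0.5925 -0.231 ] [-0.3614  0.0172]
```

View pics/s3b.png

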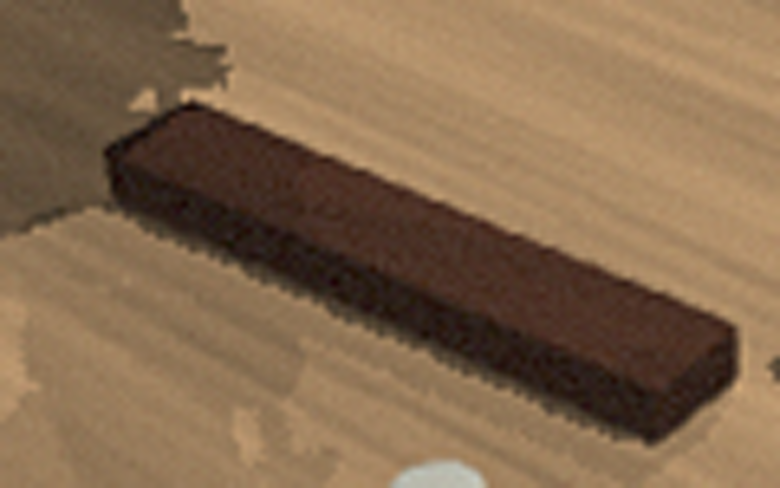

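```bash
python3 -m creep '[[0.1,0,0,0.038,0],[0.3,0,0,0.076,0],[0.5,-0.03,0,0.114,0],[0.7,-0.06,0,0.152,0],[1,-0.06,0,0.19,0],[1,-0.06,0,0.228,0],[1,-0.06,0,0.266,0],[1,-0.06,0,0.298,0]]'; python3 -m creep '[[0,0,0.1,0,0],[0,0,0.2,0,0],[0,0,0.4,0,0],[0,0,0.6,0,0],[0,0,0.8,0,0],[0,0,0.9,0,0],[0,0,0.9,0,0],[0,0,0.9,0,0]]'
python3 - <<'E'
from h import *
from plant import ctrl
p=ctrl.get_obs()["tool_pos"][:2]
M=np.array([0.5855,0.1308]);t=np.radians(93.84)
print(np.array([[np.cos(t),np.sin(t)],[-np.sin(t),np.cos(t)]])@(p-M))
E
```

```text
clock: 9.68
tool_pos: [0.6153, -0.2641, 0.0969]
orientation: [180.0, 0.0, -85.8]
force: [0.5, -0.2, -0.3]
opening: -0.0
clock: 10.35
tool_pos: [0.6148, -0.2643, 0.0069]
orientation: [179.9, 0.0, -85.6]
force: [0.4, -0.0, 0.5]
opening: 0.0008
[-0.39614035 -0.00279439]
```

```bash
python3 -m creep '[[-0.08,0,0,0.003,0],[-0.16,0,0,0.003,0],[-0.22,0,0,0.003,0],[-0.3,0,0,0.003,0],[-0.38,0,0,0.003,0],[-0.46,0,0,0.003,0],[-0.54,0,0,0.003,0],[-0.6,0,0,0.003,0]]'; python3 -m creep '[[-0.08,0,0,0,0],[-0.16,0,0,0,0],[-0.24,0,0,0,0],[-0.32,0,0,0,0],[-0.4,0,0,0,0],[-0.46,0,0,0,0],[-0.5,0,0,0,0],[-0.5,0,0,0,0]]'
cat > look.py <<'E'
import sys
from plant import snapshot,ctrl
import cv2,pickle
from h import *
n=sys.argv[1]
s=snapshot("scene");pickle.dump(s,open(n+".pkl","wb"))
cv2.imwrite(f"pics/{n}.png",cv2.resize(s["img"][130:290,200:440],None,fx=3.3,fy=3.3,interpolation=cv2.INTER_CUBIC))
p=ctrl.get_obs()["tool_pos"][:2]
M=np.array([0.5855,0.1308]);t=np.radians(93.84)
print(np.array([[np.cos(t),np.sin(t)],[-np.sin(t),np.cos(t)]])@(p-M))
E
python3 look.py s4
```

```text
clock: 11.02
tool_pos: [0.611, -0.2036, 0.008]
orientation: [-180.0, -0.0, -86.2]
force: [1.1, -4.2, 3.3]
opening: 0.0003
clock: 11.68
tool_pos: [0.6072, -0.1534, 0.0072]
orientation: [180.0, 0.0, -86.2]
force: [0.8, 0.2, -0.8]
opening: 0.0005
[-0.28533488 -0.00246119]
```

View pics/s4.png

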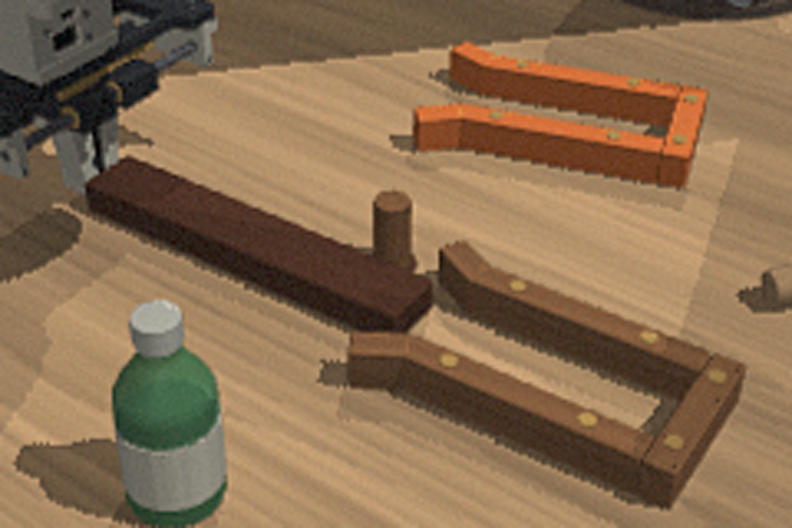

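The blank has passed the dog (393,235), and its leading end, corners (395,322) and (432,285), lies in the flare. Pushing on.

```bash
python3 -m creep '[[-0.06,0,0,0,0],[-0.12,0,0,0,0],[-0.18,0,0,0,0],[-0.24,0,0,0,0],[-0.3,0,0,0,0],[-0.36,0,0,0,0],[-0.42,0,0,0,0],[-0.48,0,0,0,0]]'; python3 look.py s5
```

```text
clock: 12.4
tool_pos: [0.6043, -0.106, 0.0076]
orientation: [180.0, 0.0, -86.3]
force: [0.2, 0.3, -0.8]
opening: 0.0005
[-0.23673704 -0.00307009]
```

View pics/s5.png

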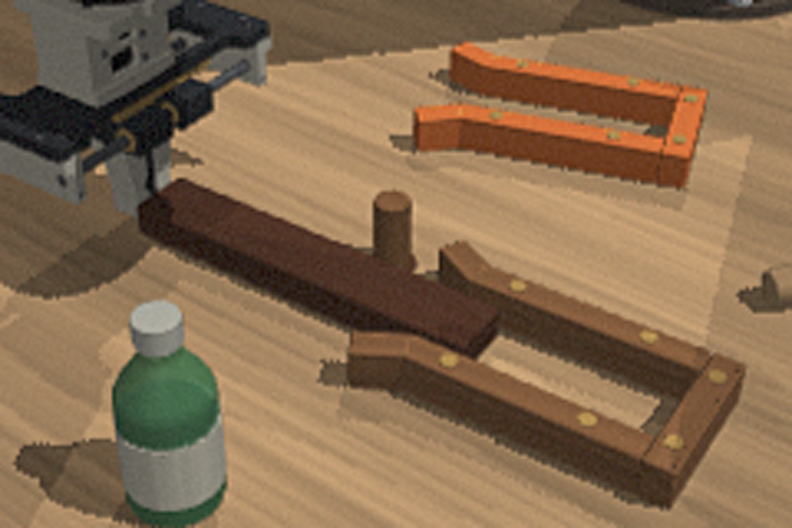

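The leading end (498,318) is inside the mouth, clear of both fences. Continuing.

```bash
python3 -m creep '[[-0.06,0,0,0,0],[-0.12,0,0,0,0],[-0.18,0,0,0,0],[-0.24,0,0,0,0],[-0.3,0,0,0,0],[-0.36,0,0,0,0],[-0.42,0,0,0,0],[-0.48,0,0,0,0]]';python3 -m creep '[[-0.06,0,0,0,0],[-0.12,0,0,0,0],[-0.18,0,0,0,0],[-0.24,0,0,0,0],[-0.3,0,0,0,0],[-0.36,0,0,0,0],[-0.42,0,0,0,0],[-0.48,0,0,0,0]]'; python3 look.py s6
```

```text
clock: 13.12
tool_pos: [0.6013, -0.0583, 0.0077]
orientation: [-180.0, -0.0, -86.3]
force: [0.2, -1.7, 1.2]
opening: 0.0002
clock: 13.78
tool_pos: [0.5982, -0.0104, 0.0077]
orientation: [-180.0, -0.0, -86.3]
force: [0.1, -2.0, 3.5]
opening: 0.001
[-0.1407885 -0.0032623]
```

View pics/s6.png

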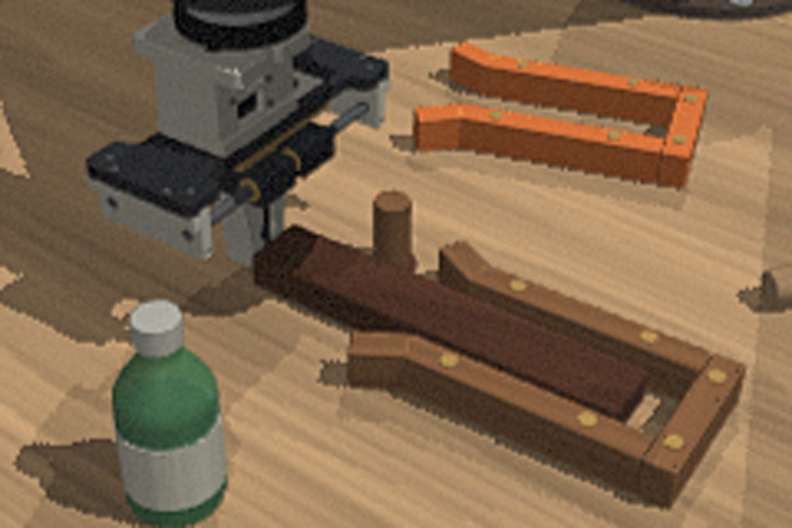

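```bash
python3 -m creep '[[-0.04,0,0,0,0],[-0.08,0,0,0,0],[-0.11,0,0,0,0],[-0.14,0,0,0,0],[-0.17,0,0,0,0],[-0.19,0,0,0,0],[-0.21,0,0,0,0],[-0.22,0,0,0,0]]'; python3 look.py s7; python3 -m creep '[[-0.01,0,0,0,0],[-0.02,0,0,0,0],[-0.03,0,0,0,0],[-0.04,0,0,0,0],[-0.05,0,0,0,0],[-0.06,0,0,0,0],[-0.06,0,0,0,0],[-0.06,0,0,0,0]]';python3 look.py s8
```

```text
clock: 14.5
tool_pos: [0.5967, 0.0113, 0.0075]
orientation: [180.0, 0.0, -86.3]
force: [0.1, -2.9, 1.5]
opening: 0.0007
[-0.11990593 -0.00319403]
clock: 15.22
tool_pos: [0.596, 0.0146, 0.0075]
orientation: [179.9, -0.1, -86.3]
force: [3.6, -16.0, 0.2]
opening: 0.0003
[-0.1166594  -0.00263916]
```

View pics/s8.png

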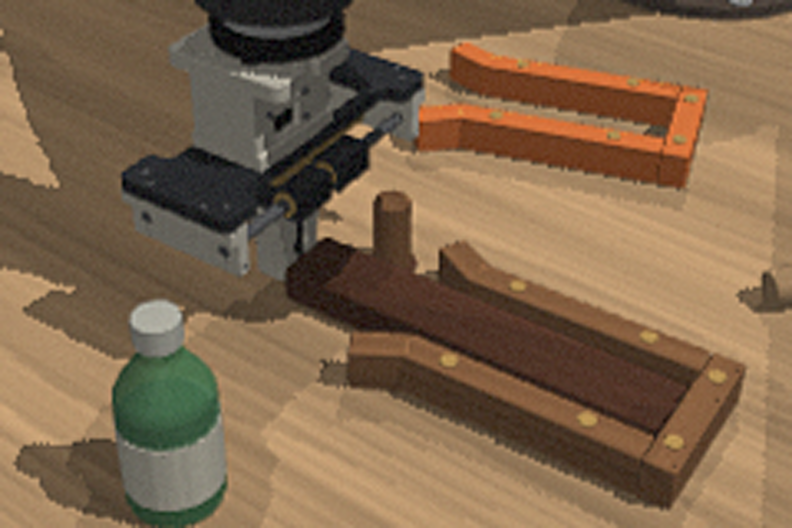

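The end reached the stop: 16 N, and the tool advanced only about 3 of the 6 mm commanded. I'll press slightly further, back off, clear the arm and inspect.

```bash
python3 -m creep '[[-0.01,0,0,0,0],[-0.02,0,0,0,0],[-0.02,0,0,0,0],[-0.02,0,0,0,0],[-0.02,0,0,0,0],[-0.02,0,0,0,0],[-0.02,0,0,0,0],[-0.02,0,0,0,0]]'; python3 -m creep '[[0.03,0,0,0,0],[0.07,0,0,0,0],[0.15,0,0,0,0],[0.25,0,0,0,0],[0.35,0,0,0,0],[0.45,0,-0.2,0,0],[0.5,0,-0.5,0,0],[0.5,0,-0.8,0,0]]'; python3 -m creep '[[0.3,0,-0.2,0,0],[0.6,0,-0.4,0,0],[1,0,-0.6,0,0],[1,0,-0.6,0,0],[1,0,-0.6,0,0],[1,0,-0.6,0,0],[1,0,-0.6,0,0],[1,0,-0.6,0,0]]'; python3 -m creep '[[0.3,0,0,0,0],[0.6,0,0,0,0],[1,0,0,0,0],[1,0,0,0,0],[1,0,0,0,0],[1,0,0,0,0],[1,0,0,0,0],[1,0,0,0,0]]'; python3 look.py s9
python3 - <<'E'
from plant import snapshot
import cv2,pickle
s=snapshot("top");cv2.imwrite("pics/t9.png",s["img"])
pickle.dump(s,open("t9.pkl","wb"))
cv2.imwrite("pics/t9c.png",cv2.resize(s["img"][165:245,235:375],None,fx=5.7,fy=5.7,interpolation=cv2.INTER_CUBIC))
s=pickle.load(open("s9.pkl","rb"))
cv2.imwrite("pics/s9c.png",cv2.resize(s["img"][195:285,285:430],None,fx=5.5,fy=5.5,interpolation=cv2.INTER_CUBIC))
E
```

```text
clock: 15.93
tool_pos: [0.5954, 0.0146, 0.0075]
orientation: [179.8, -0.2, -86.3]
force: [3.9, -25.4, 1.4]
opening: 0.0008
clock: 16.6
tool_pos: [0.5986, -0.0326, 0.0875]
orientation: [179.8, -0.0, -86.3]
force: [1.5, 0.4, 0.8]
opening: 0.0005
clock: 17.27
tool_pos: [0.6055, -0.1299, 0.1466]
orientation: [179.9, 0.0, -86.2]
force: [0.5, -0.6, 0.8]
opening: 0.0002
clock: 17.93
tool_pos: [0.6126, -0.2292, 0.1475]
orientation: [180.0, 0.0, -86.2]
force: [-0.6, 0.0, 0.4]
opening: 0.0005
[-0.36105874 -0.0029695 ]
```

View pics/s9c.png

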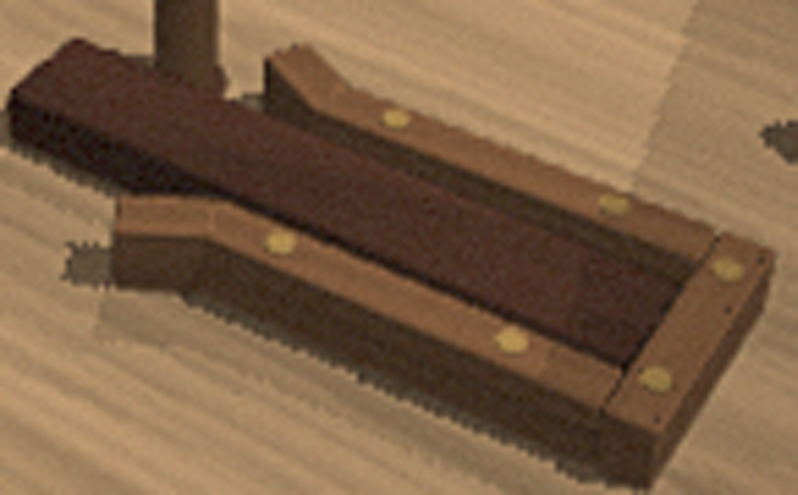

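View pics/t9c.png

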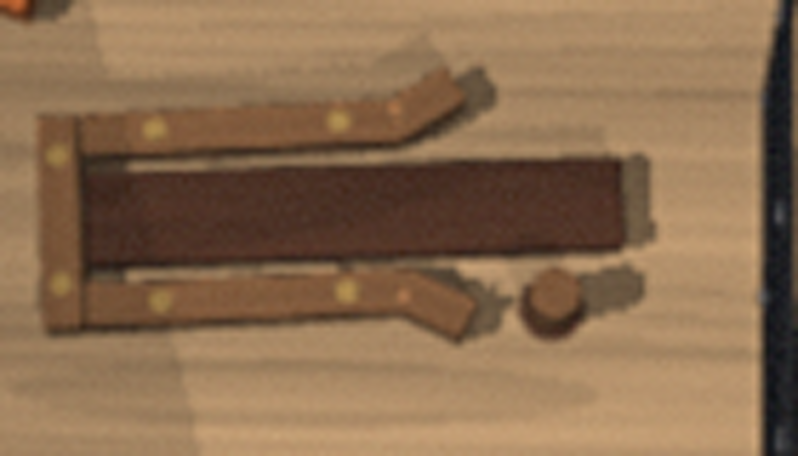

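View pics/t9.png

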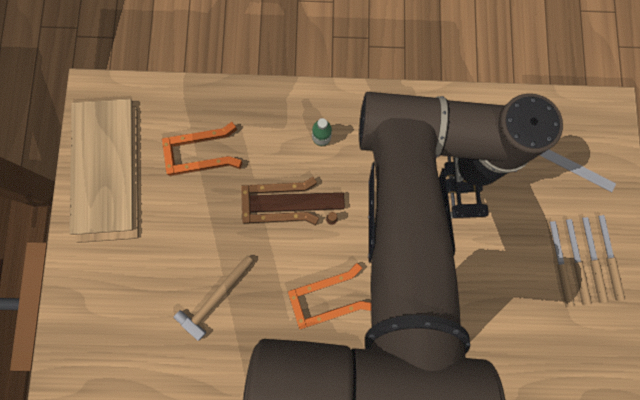

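The blank is straight and centred in the bay, its end meeting the stop at (85,215) in the crop, and it clears the dog at (553,295). Bottle (322,130) and hammer (215,300) are unchanged. The arm hides the jar here, so I'll compare it in the scene camera.

```bash
python3 - <<'E'
import pickle,cv2,numpy as np
a=pickle.load(open("scene0.pkl","rb"))["img"];b=pickle.load(open("s9.pkl","rb"))["img"]
for n,(r0,r1,c0,c1) in dict(jar=(188,236,138,182),glue=(220,290,232,272),hammer=(186,225,430,550)).items():
    t=a[r0:r1,c0:c1]; m=cv2.matchTemplate(b[r0-8:r1+8,c0-8:c1+8],t,cv2.TM_CCOEFF_NORMED); print(n,m.max(),np.unravel_index(m.argmax(),m.shape))
from plant import workorder
workorder.close_job()
E
```

```text
jar 0.91004896 (np.int64(8), np.int64(8))
glue 0.99504894 (np.int64(8), np.int64(8))
hammer 0.41125074 (np.int64(8), np.int64(8))
the job is handed in; nothing more can be done
```

The blank is in the brown wooden bay, fully home against the end stop, and the job is handed in at about 18 s of the 48 s allowed.

I closed the fingers and pushed the blank sideways and straight in one push, until it lay on the bay's axis and clear of the dog. I then pushed it in from its far end until it reached the stop. It was never between the fingers.

- **Seating:** at the stop the push force rose from about 3 N to 25 N and the tool stopped advancing. The last top and scene pictures show the blank flat, parallel to the fences, flush with the stop and clear of the dog, with the arm well away.
- **Bystanders:** a comparison of the scene pictures before and after shows no shift, at pixel level, of bottle, jar or hammer. The hammer's match score was low (0.41), most likely because the shadow on it changed, but its best match was still at zero shift. In the last top picture the hammer also looks unmoved. The arm hid the jar there, so its check rests on the scene camera alone.
- **Disagreement:** I measured the bay as about 145 mm deep instead of 150 mm, and the dog about 1 to 4 mm closer to the axis than described. I put this down to reading and calibration error and relied on the contact force for the final seating.

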